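Strike off a level scoop of lamp spacers

TASK

Push the yellow-handled scoop forward along its bin into the heap of silver spacers until it is full; draw it back a little, lift it level and drag it sideways under the bin's steel strike bar, so that everything above the first layer is knocked off and just three spacers stay in the scoop. Set the scoop upright on the pan of the counting scale between the bins and let go. Leave the red-handled scoop where it is.

Things in the scene. Friction and masses are not known exactly. Their poses are not given: they have to be found in the camera images.
- scoop_grip (a point): Centre of the scoop's yellow grip, an upright block 24 x 24 mm, 46 mm tall, free all round, 85 mm above the scoop's underside and 52 mm behind its pocket's centre; a stem 10 x 24 mm below. Held by its front and back faces it tips least. Axes: x towards the mouth, y left, z up. Scoop 300 g. It starts in the bin's open front, flat on the floor, facing the heap along bin x (within 0.02 rad).
- scoop_cup (a point): Point on the scoop's underside below its pocket's centre, same axes. Pocket 75 (x) x 60 mm, 66 wide outside (70 at the mouth), floor 3 thick, side walls 22 and rear wall 27 high; holds one layer of three spacers, tops 27 above this point; heaped ones stand 24 to 48 above it. A ramp climbs from the tip (x = 56 mm, 2 high) to a lip (x = 38, 8 high), over which spacers ride in.
- bin: Blue bin with silver spacers and the yellow-handled scoop (its twin holds black parts and a red-handled scoop; they may swap sides). Fixed, yaw within 0.25 rad. Origin: centre of underside; x from its open front to its back wall, y left, z up. Floor top at 4 mm, 90 mm wide inside, side walls 5 thick and 38 mm high; back wall 100 mm high, its inner face at x = 105 mm.
- bin_heap (a point): Point on the bin floor under the heap (bin x = 57 mm), axes as the bin. Heap: 7 loose aluminium tubes, 24 mm diameter, 50 long, 40 g, along y against the back wall, 4 below, 3 on top; the foremost's axis 7 to 11 mm past the scoop's tip. Push the tip to 3 to 10 mm from the back wall, or until the packed tubes block it (stop at 20 N, tip then 25 mm short): the scoop is full. Tubes on its ramp roll off when drawn back.
- bin_strike (a point): Underside of this bin's steel strike bar, 126 mm above the table, at bin x = -8, y = 50 mm. Bar 8 mm wide, 16 tall, along bin x over the left wall, from the back wall to its free end at bin x = -33. Pass the scoop under it towards bin +y, pocket's centre level in bin x with this point (within 10 mm; the stem must clear the free end), underside 34 mm below it (30 to 38).
- pan_top (a point): Centre of the top of the scale's steel pan, 180 (x) x 122 mm (y), 41 mm above the table when empty, on a white scale; x along its long side away from the robot, z up. Yaw within 0.12 rad.
- pan (a joint): How far the pan has sunk on its spring, m, at most 0.015: empty 0; scoop alone about 0.0026, plus 0.0030 for each spacer, so about 0.0117 for the scoop with three spacers.
- scoop2_grip (a point): Centre of the red grip of the other scoop (same shape as the yellow one), in the other bin. Not to be moved.
Things that resemble listed ones, but are neither listed nor needed, are in the scene too. Leave any blue or pink look-alike of the part that bears scoop_grip alone.

How it is judged:
By the outcome, as a careful person would: the job done as asked, in the order asked, and still so for the second after the job is handed in, with the robot touching nothing.
It also fails if it takes over 51 s, if anything falls off the work surface, if the arm or the gripper's body presses on something with over 40 N, if the wrist force passes 120 N, or if a joint passes its speed limit or range.

ROBOT

A 6-joint arm with a two-finger parallel gripper is mounted at the origin on the work surface. World frame = base frame: x ahead of the robot, y to its left, z up, the work surface at z = 0. Lengths are in m, angles in rad, forces in N, time in s.
With the tool pointing down it reaches from about 0.325 to 0.775 m from the base axis. Payload 5.5 kg.
Tool frame: the origin (TCP) lies midway between the tips of the shut fingers; the grasp point (between the pads) lies 19 mm behind it; y points along the fingers, x is the direction in which the jaws open and shut, and the axes are right-handed (so a half turn about y gives the same grasp; the last joint's range is limited). The gripper opens to 85 mm and grips with 20 to 120 N. Pads are 22 mm wide; open, the fingers measure 114 mm over their backs; the gripper's body (76 mm by 85 mm) begins 54 mm behind the grasp point. The pads swing forward as they close: fully open they stand 13 mm farther back than shut.
Start: joints at [-1.191, 0.091, 1.231, -0, 1.82, -0.057], TCP at [0.254, -0.544, 0.231] pointing down, gripper open.
Joint ranges: [-2.87, 2.87], [-0.86, 2.18], [0.17, 2.46], [-1.51, 4.65], [0.06, 2.69], [-2.65, 2.65]. Speed limits (rad/s): [2.57, 2.57, 3.01, 3.14, 3.14, 3.14].

INTERFACE

Orientations are given as a rotation vector (axis times angle).
In Python, from rig import * gives the robot as it stands.
- The arm moves only by the tool servo_tool, never from a script. Its argument "plan" is a list that holds one entry, the list of rows, each a list of 4 numbers: the shift along the tool's x, y, z in m, then the turn about the tool's y in units of 8 degrees (1.0 is 8 degrees). In form: [[[x, y, z, roll], ...]]. A call has 1 to 5 rows; each row shifts and turns the commanded pose from where the row before left it, along the tool's axes as they then stand; what a row does not reach is not made up. A row lasts 1/10 s, in which the tool goes at most 50 mm and 8.59 degrees, less where a joint would pass 70% of its speed; a pose out of reach is approached as far as the arm can. A call is refused whole if a number of a shift passes 0.05 or a number of a turn 1, either way. A call with a gripper value outside its range is refused whole. "gripper" is the opening, from 0 (shut) to 1 (fully open), set as the call begins (left out, the last holds). The fingers move at their own pace and stop on an object; the grip force is fixed at half the most. Time passes only in rows, so rows that do not move let the fingers close. It gives the time, the measured TCP pose, the force and the opening at its end, in the units of the state.
- state(): the state, without advancing time (a new reading comes with each control period).
- capture(name): name is "scene" or "top" or "wrist"; returns (picture, depth): 400x640x3 uint8, red, green, blue; 400x640 float32, m along the optical axis (not along the pixel's ray), 0 where there is no reading.
- camera_info(name): a dict with "camera_matrix" (3x3 intrinsics, pixels), "R" (3x3) and "t" (3): a world point X has camera coordinates R X + t. Camera axes: x right, y down, z forward; pixel columns grow to the right and rows downward; lengths in m; the calibration is good to about 2 mm. A picture is of the moment at which its call begins: read the wrist's pose just before it. camera_info takes no time and is no camera call; for the wrist camera it gives the pose at the moment of the call.
- sign_off(): hands the job in, once; it reports no verdict.
Trained networks look in the newest picture that a camera, given by its name, has taken for a name from the list of things; names that differ only in an ending like _2 or _b are one class to them, and where a whole thing is asked for, a point or a joint stands for the part that bears it (a point fixed in the world has none). Each returns a list of dicts, best first, with "conf" (0 to 1); they miss things now and then, are a little off and sometimes report something else, mostly with a low value. They report only what shows in the picture. A call takes as long as a camera call. They do not tell look-alikes from the thing itself.
- search_frame(camera, target): "point" ([row, column] as shares, 0 to 1, of the picture: columns of its width, rows of its height, amid what is visible of it).
The state is a dict: "t": time; "joint_pos": joint angles; "qvel": joint speeds; "joint_torque": joint torques, N m; "tcp_pos": TCP position; "eef_rot": TCP orientation; "wrist_force": force on the tool from outside, world axes, zero at the start; "ft_torque": the same for the moment, N m; "finger_gap": finger opening in m.
Only numpy, scipy, OpenCV 4.12 (cv2) and the standard library are available. Lean on these libraries where they do the work, as an engineer would, in place of code of your own. Each camera call takes 0.05 s, during which the arm holds its last target.

## Working session

There is one attempt and no reset: what is moved stays moved. The work goes in short steps, Python scripts to look and compute and a tool call to move; the robot and the scene stay as the last step left them, time stands still between calls to the robot, and variables do not carry over. Pictures are saved under pics/ and viewed, and the job is handed in when it is done.

Besides the shell and the picture viewer there is one more tool, called after "Request:" as name(argument=value, ...), one argument or row to a line, values as JSON. servo_tool: Moves the arm, as the interface text tells. Its arguments: {"type":"object","properties":{"plan":{"type":"array"},"gripper":{"type":"number"}},"required":["plan"]}

```bash
ls; mkdir -p pics; python3 - <<'E'
from rig import *
import cv2,numpy as np
np.set_printoptions(precision=4,suppress=True)
print(state())
for n in("scene","top"):
    p,d=capture(n); np.savez(f"pics/{n}0.npz",p=p,d=d)
    cv2.imwrite(f"pics/{n}0.png",p[:,:,::-1])
    c=camera_info(n);print(n,c)
E
```

```text
pics
{'t': 0.0, 'joint_pos': array([-1.1907,  0.0919,  1.2319, -0.    ,  1.8198, -0.0567]), 'qvel': array([-0.0003, -0.0004,  0.0017,  0.0019,  0.0003, -0.0012]), 'joint_torque': array([ -0.0018, -45.8733, -41.8025,  -0.0003,   0.0116,  -0.    ]), 'tcp_pos': array([ 0.2537, -0.5434,  0.2301]), 'eef_rot': array([-1.3836,  0.8829, -0.8802]), 'wrist_force': array([-0.1429,  0.6028,  0.0333]), 'ft_torque': array([0.0273, 0.0414, 0.012 ]), 'finger_gap': 0.08573343318111633}
scene {'camera_matrix': array([[431.9127,   0.    , 318.1969],
       [  0.    , 431.9127, 201.0142],
       [  0.    ,   0.    ,   1.    ]]), 'R': array([[-0.7661,  0.6426, -0.0141],
       [ 0.4723,  0.5479, -0.6905],
       [-0.436 , -0.5356, -0.7232]]), 't': array([ 0.275 , -0.257 ,  1.6735])}
top {'camera_matrix': array([[425.9153,   0.    , 311.8402],
       [  0.    , 425.9153, 187.0046],
       [  0.    ,   0.    ,   1.    ]]), 'R': array([[ 0.0044, -1.    ,  0.007 ],
       [-0.9966, -0.005 , -0.082 ],
       [ 0.082 , -0.0066, -0.9966]]), 't': array([0.1975, 0.5235, 1.4405])}
```

View pics/scene0.png

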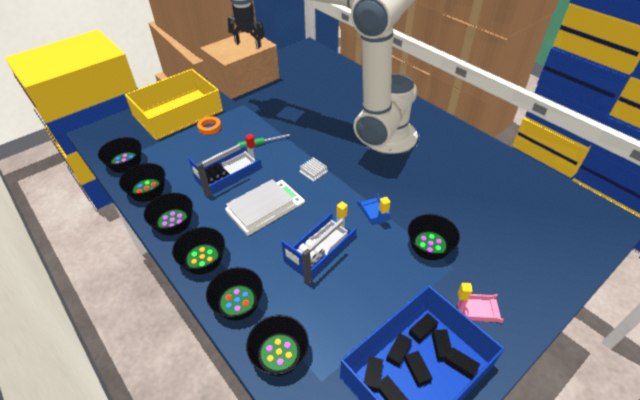

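View pics/top0.png

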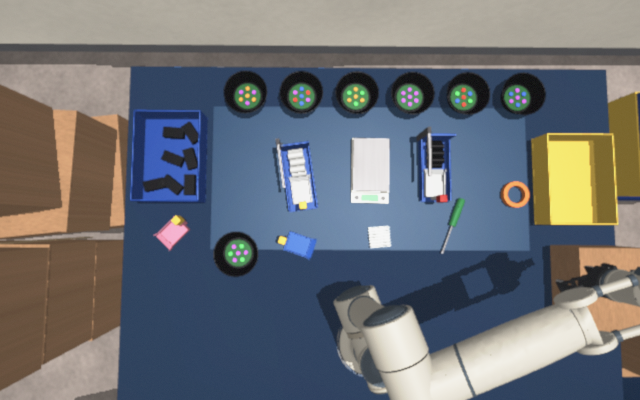

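```bash
cat > h.py <<'E'
import numpy as np,cv2
from scipy.spatial.transform import Rotation as Ro
np.set_printoptions(precision=4,suppress=True)
def cloud(d,c):
    K=c["camera_matrix"];v,u=np.mgrid[:400,:640]
    P=np.stack([(u-K[0,2])/K[0,0]*d,(v-K[1,2])/K[1,1]*d,d],-1)
    return (P-c["t"])@c["R"]
def proj(X,c):
    q=c["R"]@np.asarray(X)+c["t"];q=c["camera_matrix"]@q;return q[:2]/q[2]
E
python3 - <<'E'
from rig import *
from h import *
print(Ro.from_rotvec(state()["eef_rot"]).as_matrix())
z=np.load("pics/top0.npz");p,d=z["p"],z["d"]
cv2.imwrite("pics/topc.png",cv2.resize(p[110:250,240:480,::-1],None,fx=3.3,fy=3.3,interpolation=cv2.INTER_CUBIC))
W=cloud(d,camera_info("top"))
hsv=cv2.cvtColor(p,cv2.COLOR_RGB2HSV)
yel=cv2.inRange(hsv,(20,150,120),(32,255,255))
n,l,s,c=cv2.connectedComponentsWithStats(yel)
for i in range(1,n):
    if 5<s[i,4]<300: print(c[i],s[i,4],np.median(W[l==i],0))
blue=cv2.inRange(hsv,(105,150,90),(125,255,255))
for nm,(a,b,e,f) in dict(L=(130,270,212,330),R=(125,410,210,470)).items():
    w=W[a:e,b:f];m=(blue[a:e,b:f]>0)&(w[...,2]>.025)&(w[...,2]<.115)
    print(nm,m.sum(),cv2.minAreaRect(w[m][:,:2].astype(np.float32)))
w=W[130:210,340:400];m=(w[...,2]>.03)&(w[...,2]<.06);q=w[m];print("pan",m.sum(),cv2.minAreaRect(q[:,:2].astype(np.float32)),np.median(q[:,2]))
for n in("top","scene"):
    for t in("scoop_grip","bin","pan_top","bin_strike"):
        if n=="top" : print(t,[(np.round(np.array(x["point"])*[400,640]),round(x["conf"],2)) for x in search_frame(n,t)][:4]) if t in("bin",) else 0
E
```

```text
[[ 0.423  -0.0007  0.9061]
 [-0.9061  0.0017  0.423 ]
 [-0.0018 -1.      0.0001]]
[179.7692 219.8462] 26 [0.4075 0.626  0.0924]
L 90 ((0.5539042949676514, 0.2476617395877838), (0.21104025840759277, 0.09555503726005554), 8.316176414489746)
R 122 ((0.5995048880577087, -0.21973364055156708), (0.09982091933488846, 0.1780245155096054), 89.61561584472656)
pan 1882 ((0.5972224473953247, 0.0008995123207569122), (0.12141840159893036, 0.18159569799900055), 89.54368591308594) 0.04135420633550414
bin [(array([171., 289.]), 0.6)]
```

View pics/topc.png

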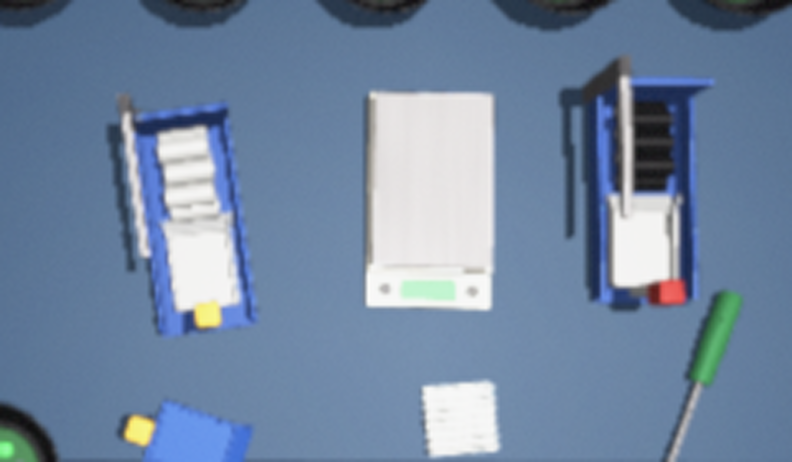

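```bash
cat >> h.py <<'E'
def rows(p0,R0,p1,yaw,n,z_up=None):
    """tool x heading yaw; prints rows"""
    p=np.array(p0,float);x=R0[:,0];y0=np.arctan2(x[1],x[0]);dy=(yaw-y0+np.pi)%(2*np.pi)-np.pi
    out=[]
    p1=np.array(p1,float)
    cur=p.copy();cy=y0
    for i in range(n):
        tgt=p+(p1-p)*(i+1)/n
        X=np.array([np.cos(cy),np.sin(cy),0]);Z=np.array([-np.sin(cy),np.cos(cy),0])  # z = x cross y, y=-zw
        dlt=tgt-cur
        s=[round(float(dlt@X),4),round(float(-dlt[2]),4),round(float(dlt@Z),4)]
        u=round(float(-np.degrees(dy)/n/8),3)
        out.append(s+[u])
        cur=cur+s[0]*X+s[2]*Z-np.array([0,0,s[1]]);cy-=np.radians(8*u)
    return out
def plan(p1,yaw,n):
    from rig import state
    s=state();r=rows(s["tcp_pos"],Ro.from_rotvec(s["eef_rot"]).as_matrix(),p1,yaw,n)
    for i in range(0,n,5):print(r[i:i+5])
E
python3 - <<'E'
from rig import *
from h import *
c=camera_info("wrist");s=state();R=Ro.from_rotvec(s["eef_rot"]).as_matrix()
print(c["camera_matrix"], "cam in tool",R.T@(-c["R"].T@c["t"]-s["tcp_pos"]),"fwd in tool",R.T@c["R"][2], "right", R.T@c["R"][0])
plan([.43,.17,.26],.145,15)
E
```

```text
[[280.8728   0.     319.3293]
 [  0.     280.8728 202.2637]
 [  0.       0.       1.    ]] cam in tool [ 0.0006 -0.1418  0.0812] fwd in tool [-0.0002  0.9515 -0.3076] right [1.     0.0004 0.0005]
[[-0.0381, -0.002, 0.0308, -0.611], [-0.0354, -0.0019, 0.0339, -0.611], [-0.0323, -0.002, 0.0368, -0.611], [-0.0291, -0.002, 0.0394, -0.611], [-0.0257, -0.002, 0.0418, -0.611]]
[[-0.022, -0.0019, 0.0437, -0.611], [-0.0181, -0.002, 0.0455, -0.611], [-0.0143, -0.002, 0.0469, -0.611], [-0.0101, -0.002, 0.0479, -0.611], [-0.0061, -0.0019, 0.0487, -0.611]]
[[-0.0019, -0.002, 0.0489, -0.611], [0.0023, -0.002, 0.049, -0.611], [0.0064, -0.0019, 0.0485, -0.611], [0.0106, -0.002, 0.0479, -0.611], [0.0146, -0.002, 0.0467, -0.611]]
```

Request:
servo_tool(
  plan=[
    [[-0.038,-0.002,0.031,-0.61],[-0.035,-0.002,0.034,-0.61],[-0.032,-0.002,0.037,-0.61],[-0.029,-0.002,0.039,-0.61],[-0.026,-0.002,0.042,-0.61]],
  ],
  gripper=1,
)

```text
t: 0.65
tcp_pos: [0.3132, -0.3044, 0.2409]
eef_rot: [-1.499, 0.552, -0.552]
wrist_force: [0.7, 0.5, 0.2]
finger_gap: 0.0855
```

Request:
servo_tool(
  plan=[
    [[-0.022,-0.002,0.044,-0.61],[-0.018,-0.002,0.045,-0.61],[-0.014,-0.002,0.047,-0.61],[-0.01,-0.002,0.048,-0.61],[-0.006,-0.002,0.049,-0.61]],
  ],
)

```text
t: 1.15
tcp_pos: [0.3726, -0.0666, 0.2513]
eef_rot: [-1.56, 0.219, -0.22]
wrist_force: [0.7, -0.0, 0.5]
finger_gap: 0.0854
```

Request:
servo_tool(
  plan=[
    [[-0.002,-0.002,0.049,-0.61],[0.002,-0.002,0.049,-0.61],[0.006,-0.002,0.0485,-0.61],[0.011,-0.002,0.048,-0.61],[0.015,-0.002,0.047,-0.61]],
  ],
)

```text
t: 1.65
tcp_pos: [0.4319, 0.172, 0.2613]
eef_rot: [-1.568, -0.116, 0.115]
wrist_force: [0.8, -0.7, 0.6]
finger_gap: 0.0853
```

```bash
python3 - <<'E'
from rig import *
from h import *
print(state()["tcp_pos"],state()["qvel"])
c=camera_info("wrist");p,d=capture("wrist");np.savez("pics/w1.npz",p=p,d=d,R=c["R"],t=c["t"],K=c["camera_matrix"])
cv2.imwrite("pics/w1.png",p[:,:,::-1])
for t in("scoop_grip","bin_strike","bin_heap","scoop_cup"): print(t,[(np.round(np.array(x["point"])*[400,640]),round(x["conf"],2)) for x in search_frame("wrist",t)][:3])
E
```

```text
[0.4319 0.172  0.2613] [ 0.9451  0.7494 -0.6383 -0.007  -0.1122  0.1006]
scoop_grip [(array([133., 385.]), 0.85), (array([ 94., 251.]), 0.56), (array([107., 490.]), 0.5)]
bin_strike [(array([107., 493.]), 0.64)]
bin_heap [(array([106., 493.]), 0.92)]
scoop_cup [(array([ 96., 248.]), 0.97), (array([130., 385.]), 0.62)]
```

View pics/w1.png

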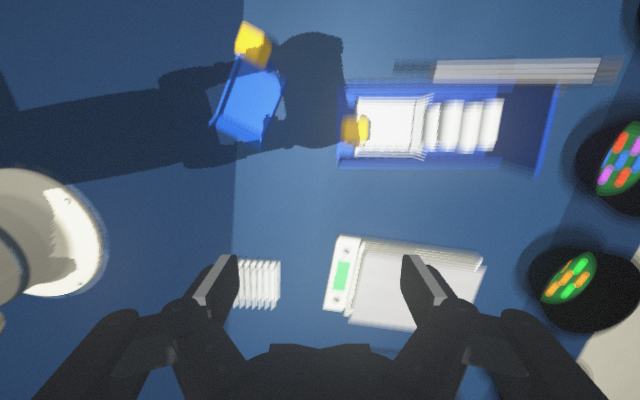

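```bash
cat >w2.py <<'E'
import sys
from rig import *
from h import *
print(state()["tcp_pos"],abs(state()["qvel"]).max())
c=camera_info("wrist");p,d=capture("wrist");np.savez(f"pics/{sys.argv[1]}.npz",p=p,d=d,R=c["R"],t=c["t"],K=c["camera_matrix"])
cv2.imwrite(f"pics/{sys.argv[1]}.png",p[:,:,::-1])
E
python3 w2.py w2; python3 - <<'E'
from rig import *
from h import *
for t in("scoop_grip","bin_strike","bin_heap","bin"): print(t,[(np.round(np.array(x["point"])*[400,640]),round(x["conf"],2)) for x in search_frame("wrist",t)][:3])
z=np.load("pics/w2.npz");p=z["p"]
cv2.imwrite("pics/w2c.png",cv2.resize(p[50:180,320:600,::-1],None,fx=2.8,fy=2.8,interpolation=cv2.INTER_CUBIC))
E
```

```text
[0.4318 0.1696 0.2609] 0.03305073625482696
scoop_grip [(array([ 92., 249.]), 0.83), (array([132., 386.]), 0.57)]
bin_strike [(array([103., 493.]), 0.56)]
bin_heap [(array([105., 492.]), 0.74)]
bin [(array([106., 496.]), 0.59)]
```

View pics/w2c.png

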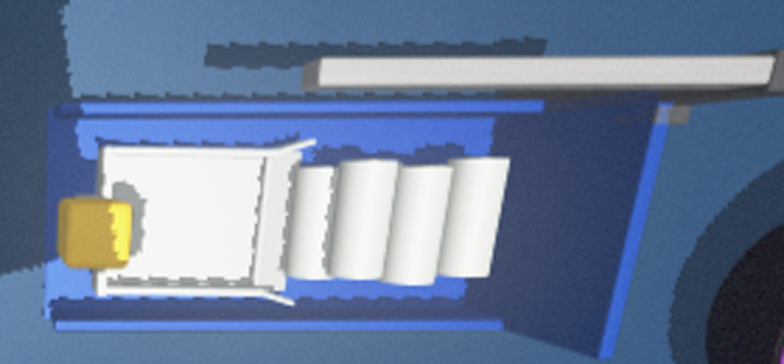

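```bash
cat > m.py <<'E'
import sys
from h import *
z=np.load(f"pics/{sys.argv[1]}.npz");p,d=z["p"],z["d"];c=dict(R=z["R"],t=z["t"],camera_matrix=z["K"])
W=cloud(d,c);W[d==0]=9
hsv=cv2.cvtColor(p,cv2.COLOR_RGB2HSV)
roi=np.zeros(d.shape,bool);roi[50:180,320:620]=1
def rep(n,m):
    q=W[m];print(n,m.sum(),"med",np.median(q,0),cv2.minAreaRect(q[:,:2].astype(np.float32)))
yel=(cv2.inRange(hsv,(18,150,80),(34,255,255))>0)&roi&(W[...,2]<.15)
rep("yel",yel); rep("yeltop",yel&(W[...,2]>.107)&(W[...,2]<.118))
H=W[...,2]
bar=roi&(H>.133)&(H<.152); 
print(np.histogram(H[roi],bins=np.arange(0,.16,.004)))
rep("bartop",bar)
blue=(cv2.inRange(hsv,(100,120,60),(130,255,255))>0)&roi
w=blue&(H>.034)&(H<.043)
a=np.radians(8.3);ex=np.array([np.cos(a),np.sin(a)]);ey=np.array([-ex[1],ex[0]])
q=W[w];v=q[:,:2]@ey;u=q[:,:2]@ex
s=np.median(v)
for n,mm in(("hi",v>v.mean()),("lo",v<v.mean())):
    k=np.polyfit(u[mm],v[mm],1);print(n,mm.sum(),"v mean",v[mm].mean(),"slope",k[0],"u range",u[mm].min(),u[mm].max(), "v pct",np.percentile(v[mm],[5,95]))
bw=blue&(H>.094)&(H<.106);rep("backtop",bw);q=W[bw];print("back u",np.percentile(q[:,:2]@ex,[2,50,98]),"v",np.percentile(q[:,:2]@ey,[2,98]))
q=W[bar];print("bar v",np.percentile(q[:,:2]@ey,[2,50,98]),"u",(q[:,:2]@ex).min(),(q[:,:2]@ex).max(), np.polyfit(q[:,:2]@ex,q[:,:2]@ey,1))
E
python3 m.py w2
```

```text
yel 139 med [0.458  0.2327 0.1111] ((0.4613649845123291, 0.23269933462142944), (0.021970096975564957, 0.01978481002151966), 7.850839614868164)
yeltop 139 med [0.458  0.2327 0.1111] ((0.4613649845123291, 0.23269933462142944), (0.021970096975564957, 0.01978481002151966), 7.850839614868164)
(array([6826, 3322,  967,  537,  391,  606,  994,  513,  482, 1808,  758,
       1767,  645,  299,  398,  231,  219,  213,  237,  259,  251,  264,
        277,  288,  675,  107,   29,  516,   74,    7,   31,   19,  112,
        113,  234, 1926,    0,    0,    0]), array([0.   , 0.004, 0.008, 0.012, 0.016, 0.02 , 0.024, 0.028, 0.032,
       0.036, 0.04 , 0.044, 0.048, 0.052, 0.056, 0.06 , 0.064, 0.068,
       0.072, 0.076, 0.08 , 0.084, 0.088, 0.092, 0.096, 0.1  , 0.104,
       0.108, 0.112, 0.116, 0.12 , 0.124, 0.128, 0.132, 0.136, 0.14 ,
       0.144, 0.148, 0.152, 0.156]))
bartop 2222 med [0.5965 0.3033 0.1411] ((0.5925788283348083, 0.30313053727149963), (0.15846037864685059, 0.012080300599336624), 8.204686164855957)
hi 873 v mean 0.21098005807912706 slope -0.010406103817772676 u range 0.4801766377454108 0.6906672326744496 v pct [0.2091 0.2136]
lo 655 v mean 0.11702972665404059 slope 0.002527088248202116 u range 0.47998709597289835 0.6913123716462092 v pct [0.1148 0.119 ]
backtop 783 med [0.6608 0.261  0.0987] ((0.6616367101669312, 0.26009121537208557), (0.008159575052559376, 0.0942908301949501), 8.90047836303711)
back u [0.6888 0.6907 0.6955] v [0.1168 0.2077]
bar v [0.2092 0.2139 0.2193] u 0.5508987937534353 0.7093655315128164 [0.0034 0.2118]
```

```bash
python3 - <<'E'
from rig import *
from h import *
z=np.load("pics/w2.npz");p,d=z["p"],z["d"];c=dict(R=z["R"],t=z["t"],camera_matrix=z["K"])
W=cloud(d,c);W[d==0]=9
a=np.radians(8.3);B=np.array([[np.cos(a),-np.sin(a)],[np.sin(a),np.cos(a)]]);o=B@[.584,.164];print("bin o",o)
uv=(W[...,:2]-o)@B
roi=np.zeros(d.shape,bool);roi[100:160,325:400]=1
m=roi&(W[...,2]>.106)&(W[...,2]<.12);q=uv[m]
print(m.sum(),cv2.minAreaRect(W[m][:,:2].astype(np.float32)),q.min(0),q.max(0),np.median(W[m][:,2]))
for zz,n in((.112,"top"),): print(np.percentile(q,[3,97],axis=0))
s=state();R=Ro.from_rotvec(s["eef_rot"]).as_matrix();print("yaw",np.degrees(np.arctan2(R[1,0],R[0,0])),R[2])
m2=(W[...,2]>.045)&(W[...,2]<.07)&(abs(uv[...,1])<.04)&(abs(uv[...,0])<.11);print("heap top",m2.sum(),uv[m2].min(0),uv[m2].max(0),W[m2][:,2].max())
g=B@[-.0935,0]+o;print("grip",g)
plan([*(B@[-.0935,-.0005]+o),.20],a,3)
E
```

```text
bin o [0.5542 0.2466]
557 ((0.4614024758338928, 0.2320750504732132), (0.023740895092487335, 0.022934073582291603), 9.073907852172852) [-0.1058 -0.0124] [-0.082   0.0104] 0.11097773065301315
[[-0.1051 -0.0122]
 [-0.0831  0.0104]]
yaw 8.08965884411287 [ 0.0009 -1.      0.    ]
heap top 2611 [-0.1059 -0.04  ] [0.1074 0.0399] 0.06995934955159813
grip [0.4617 0.2331]
[[0.0128, 0.0206, 0.0197, -0.009], [0.0128, 0.0205, 0.0197, -0.009], [0.0129, 0.0206, 0.0197, -0.009]]
```

Request:
servo_tool(
  plan=[
    [[0.0127,0.02,0.02,-0.01],[0.0127,0.02,0.02,-0.01],[0.0127,0.02,0.019,-0.01],[0,0.03,0,0],[0,0.03,0,0]],
  ],
)

```text
t: 2.65
tcp_pos: [0.4616, 0.2334, 0.1406]
eef_rot: [-1.567, -0.116, 0.115]
wrist_force: [0.4, -0.3, -0.2]
finger_gap: 0.0853
```

```bash
python3 w2.py w3; python3 - <<'E'
from h import *
z=np.load("pics/w3.npz");p,d=z["p"],z["d"];c=dict(R=z["R"],t=z["t"],camera_matrix=z["K"])
W=cloud(d,c)
a=np.radians(8.3);B=np.array([[np.cos(a),-np.sin(a)],[np.sin(a),np.cos(a)]]);o=B@[.584,.164]
uv=(W[...,:2]-o)@B
hsv=cv2.cvtColor(p,cv2.COLOR_RGB2HSV)
m=(d>0)&(W[...,2]>.105)&(W[...,2]<.12)&(abs(uv[...,0]+.094)<.025)&(abs(uv[...,1])<.025)
print(m.sum(),uv[m].min(0),uv[m].max(0),np.median(W[m][:,2]))
E
```

```text
[0.4616 0.2334 0.1406] 0.5354573840555623
1186 [-0.1056 -0.0124] [-0.0818  0.0115] 0.11087193572726572
```

View pics/w3.png

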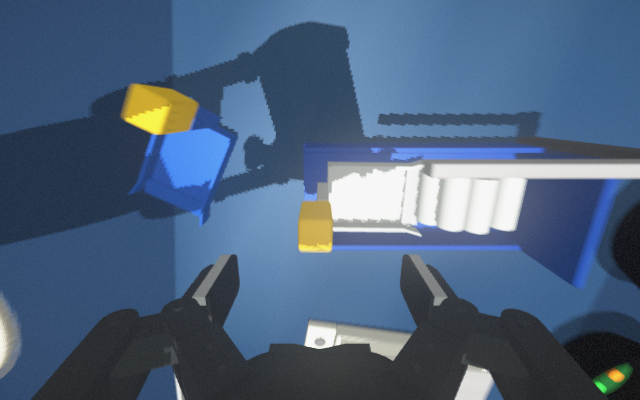

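Request:
servo_tool(
  plan=[
    [[0,0.024,0,0],[0,0.022,0,0],[0,0.02,0,0],[0,0,0,0]],
  ],
)

```text
t: 3.1
tcp_pos: [0.4598, 0.2323, 0.0729]
eef_rot: [-1.569, -0.111, 0.119]
wrist_force: [-0.8, 0.6, -0.5]
finger_gap: 0.0858
```

Request:
servo_tool(
  plan=[
    [[0,0,0,0],[0,0,0,0],[0,0,0,0],[0,0,0,0],[0,0,0,0]],
  ],
  gripper=0,
)

```text
t: 3.6
tcp_pos: [0.4612, 0.2336, 0.0764]
eef_rot: [-1.568, -0.116, 0.116]
wrist_force: [-3.4, -2.5, 5.0]
finger_gap: 0.023
```

```bash
python3 w2.py w4;python3 -c "
from rig import *
s=state();print(s['wrist_force'],s['ft_torque'],s['finger_gap'],s['tcp_pos'])"
```

```text
[0.4612 0.2336 0.0764] 0.0015425798416028277
[-4.45236983 -2.59484469  5.76512522] [-0.27709682  0.45882001 -0.05240734] 0.023314252819624477 [0.46113889 0.23363597 0.0763306 ]
```

View pics/w4.png

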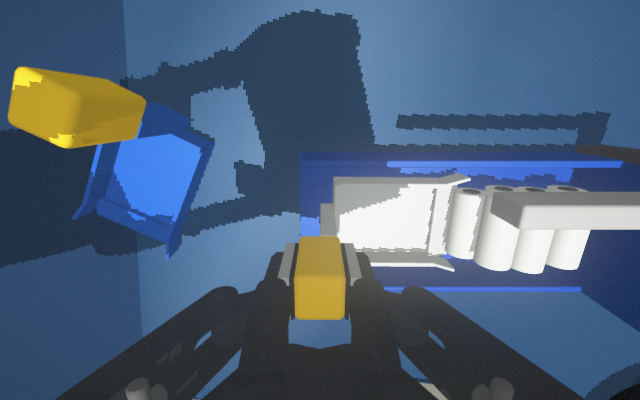

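Request:
servo_tool(
  plan=[
    [[0.008,0,0,0],[0.008,0,0,0],[0.008,0,0,0],[0.008,0,0,0],[0.008,0,0,0]],
  ],
)

```text
t: 4.15
tcp_pos: [0.5003, 0.2399, 0.0764]
eef_rot: [-1.567, -0.116, 0.117]
wrist_force: [-10.0, -2.4, 9.6]
finger_gap: 0.0234
```

Request:
servo_tool(
  plan=[
    [[0.006,0,0,0],[0.006,0,0,0],[0.006,0,0,0]],
  ],
)

```text
t: 4.45
tcp_pos: [0.5178, 0.2426, 0.0765]
eef_rot: [-1.567, -0.115, 0.118]
wrist_force: [-5.9, -0.4, 5.2]
finger_gap: 0.023
```

Request:
servo_tool(
  plan=[
    [[0.005,0,0,0],[0.005,0,0,0],[0.004,0,0,0]],
  ],
)

```text
t: 4.75
tcp_pos: [0.5314, 0.2446, 0.0765]
eef_rot: [-1.567, -0.115, 0.118]
wrist_force: [-10.4, -1.5, 9.9]
finger_gap: 0.0234
```

```bash
python3 w2.py w5
```

```text
[0.5314 0.2446 0.0765] 0.10479424939659304
```

View pics/w5.png

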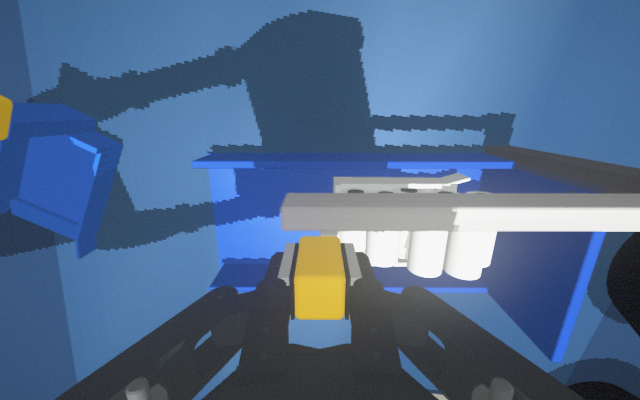

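Request:
servo_tool(
  plan=[
    [[0.004,0,0,0],[0.004,0,0,0],[0.002,0,0,0]],
  ],
)

```text
t: 5.1
tcp_pos: [0.5415, 0.2462, 0.0765]
eef_rot: [-1.567, -0.115, 0.118]
wrist_force: [-7.6, -2.0, 6.9]
finger_gap: 0.0233
```

```bash
python3 w2.py w6; python3 - <<'E'
from rig import *
from h import *
s=state();print(s["tcp_pos"],s["wrist_force"])
for n in("top","scene"):
    p,d=capture(n); np.savez(f"pics/{n}6.npz",p=p,d=d)
a=np.load("pics/top6.npz")["p"][125:225,260:340];b=np.load("pics/scene6.npz")["p"][190:290,270:370]
cv2.imwrite("pics/c6.png",np.hstack([cv2.resize(a,(400,500),interpolation=2),cv2.resize(b,(400,500),interpolation=2)])[:,:,::-1])
E
```

```text
[0.5415 0.2462 0.0765] 0.0529505524538627
[0.5417 0.2462 0.0765] [-6.6073 -0.3102  6.9887]
```

View pics/w6.png

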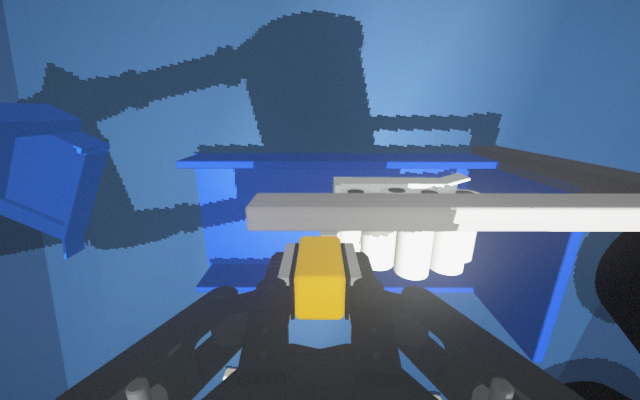

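View pics/c6.png

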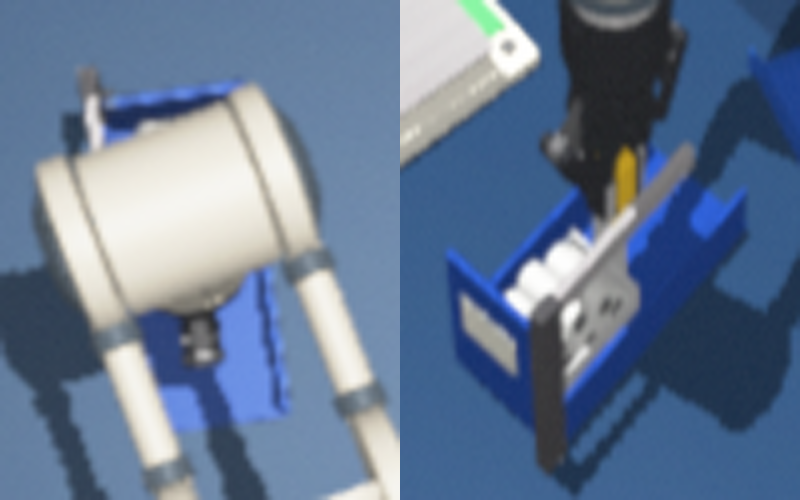

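Request:
servo_tool(
  plan=[
    [[0.002,0,0,0],[0.001,0,0,0],[0,0,0,0]],
  ],
)

```text
t: 5.55
tcp_pos: [0.5444, 0.2466, 0.0765]
eef_rot: [-1.567, -0.115, 0.118]
wrist_force: [-7.6, -1.9, 7.3]
finger_gap: 0.0236
```

Request:
servo_tool(
  plan=[
    [[-0.003,0,0,0],[-0.005,0,0,0],[-0.007,0,0,0],[-0.008,0,0,0],[-0.008,0,0,0]],
  ],
)

```text
t: 6.05
tcp_pos: [0.515, 0.2417, 0.0762]
eef_rot: [-1.567, -0.118, 0.114]
wrist_force: [4.7, 1.3, 4.3]
finger_gap: 0.0232
```

Request:
servo_tool(
  plan=[
    [[-0.007,0,0,0],[-0.005,0,0,0],[-0.004,0,0,0],[-0.002,0,0,0],[0,0,0,0]],
  ],
)

```text
t: 6.55
tcp_pos: [0.4969, 0.2391, 0.0762]
eef_rot: [-1.567, -0.118, 0.114]
wrist_force: [3.8, 0.2, 5.7]
finger_gap: 0.0232
```

```bash
python3 w2.py w7; python3 - <<'E'
from rig import *
from h import *
s=state();print(s["tcp_pos"],s["wrist_force"])
a=np.radians(8.3);B=np.array([[np.cos(a),-np.sin(a)],[np.sin(a),np.cos(a)]]);o=B@[.584,.164]
print("bin",(s["tcp_pos"][:2]-o)@B)
n="scene"
p,d=capture(n); b=p[190:290,270:370]
cv2.imwrite("pics/c7.png",cv2.resize(b,(500,500),interpolation=2)[:,:,::-1])
E
```

```text
[0.4969 0.2391 0.0762] 0.006052596414663797
[0.4969 0.2391 0.0762] [4.7553 0.2568 5.8934]
bin [-0.0578  0.0009]
```

View pics/w7.png

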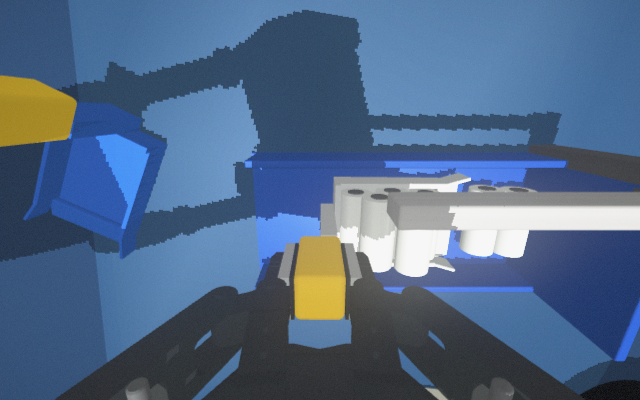

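View pics/c7.png

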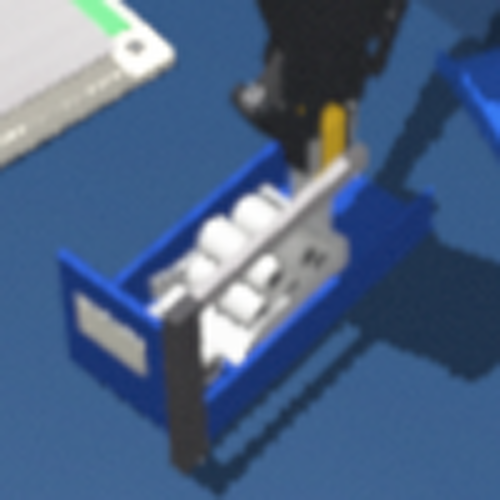

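Request:
servo_tool(
  plan=[
    [[-0.001,-0.003,0,0],[-0.001,-0.006,0,0],[0,-0.01,0,0],[0,-0.012,0,0],[0,-0.013,0,0]],
  ],
)

```text
t: 7.15
tcp_pos: [0.4943, 0.2386, 0.1198]
eef_rot: [-1.568, -0.115, 0.117]
wrist_force: [0.3, -0.7, -5.2]
finger_gap: 0.023
```

Request:
servo_tool(
  plan=[
    [[0,-0.013,0,0],[0,-0.012,0,0],[0,-0.01,0,0],[0,-0.006,0,0],[0,-0.003,0,0]],
  ],
)

```text
t: 7.65
tcp_pos: [0.495, 0.2387, 0.1641]
eef_rot: [-1.567, -0.117, 0.115]
wrist_force: [1.1, -0.3, -5.2]
finger_gap: 0.0236
```

```bash
cat > chk.py <<'E'
import sys
from rig import *
from h import *
s=state();print(s["t"],s["tcp_pos"],s["wrist_force"],s["ft_torque"],s["finger_gap"])
a=np.radians(8.3);B=np.array([[np.cos(a),-np.sin(a)],[np.sin(a),np.cos(a)]]);o=B@[.584,.164]
print("bin",(s["tcp_pos"][:2]-o)@B)
n="scene"
p,d=capture(n);np.savez(f"pics/s{sys.argv[1]}.npz",p=p,d=d); b=p[160:290,250:380]
cv2.imwrite(f"pics/c{sys.argv[1]}.png",cv2.resize(b,(585,585),interpolation=2)[:,:,::-1])
E
python3 w2.py w8; python3 chk.py 8
```

```text
[0.495  0.2387 0.1641] 0.04591477685513845
7.7 [0.495  0.2387 0.1642] [-0.6819 -0.9111 -3.7082] [-0.0219  0.1641  0.0007] 0.02378615409088547
bin [-0.0597  0.0008]
```

View pics/w8.png

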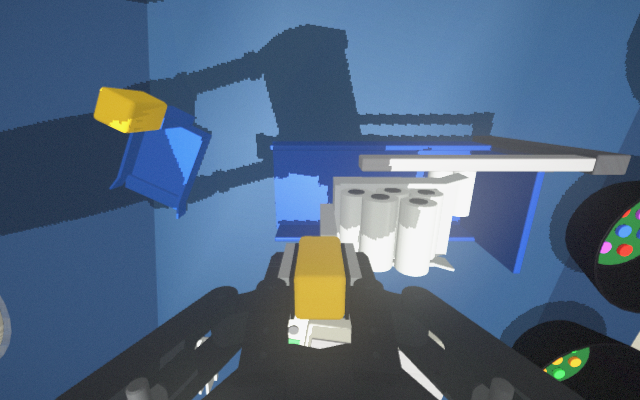

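View pics/c8.png

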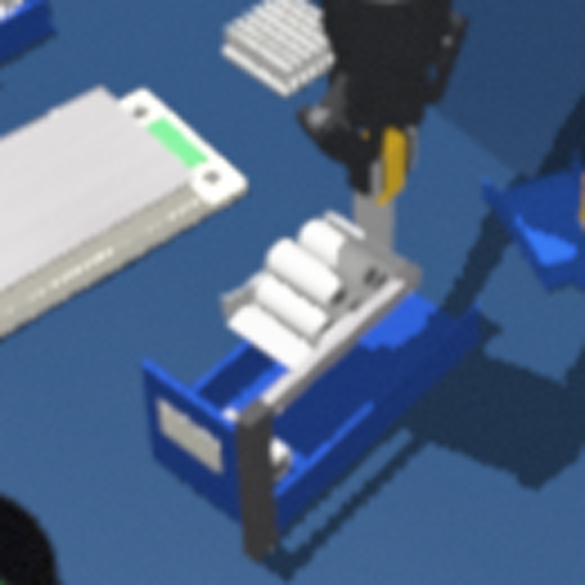

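```bash
python3 - <<'E'
from h import *
z=np.load("pics/w8.npz");p,d=z["p"],z["d"];c=dict(R=z["R"],t=z["t"],camera_matrix=z["K"])
W=cloud(d,c);a=np.radians(8.3);B=np.array([[np.cos(a),-np.sin(a)],[np.sin(a),np.cos(a)]]);o=B@[.584,.164]
uv=(W[...,:2]-o)@B;H=W[...,2]
for v,u in((179,370),(179,400),(179,440),(195,380),(240,380),(250,415),(200,345),(230,340),(230,352),(163,380),(163,500),(163,363)):print(v,u,uv[v,u],H[v,u])
E
```

```text
179 370 [-0.0192  0.0317] 0.09962079833709674
179 400 [0.0041 0.0312] 0.09725962499609984
179 440 [0.0338 0.0316] 0.09879394171617688
195 380 [-0.0163  0.0262] 0.12370237507730536
240 380 [-0.0171 -0.001 ] 0.13677192509978828
250 415 [ 0.0059 -0.0069] 0.13931197563622383
200 345 [-0.0389  0.0195] 0.11380427842332586
230 340 [-0.0416 -0.0051] 0.1108505669615937
230 352 [-0.0334 -0.0024] 0.11704982002801234
163 380 [-0.0219  0.0512] 0.14222747363347155
163 500 [0.049  0.0513] 0.14150269758251752
163 363 [-0.0317  0.0511] 0.14150184410687972
```

Request:
servo_tool(
  plan=[
    [[0,0,0.003,0],[0,0,0.006,0],[0,0,0.008,0],[0,0,0.008,0],[0,0,0.008,0]],
  ],
)

```text
t: 8.25
tcp_pos: [0.4897, 0.2721, 0.163]
eef_rot: [-1.568, -0.116, 0.117]
wrist_force: [0.6, -1.4, -4.7]
finger_gap: 0.0229
```

Request:
servo_tool(
  plan=[
    [[0,0,0.008,0],[0,0,0.008,0],[0,0,0.008,0],[0,0,0.008,0],[0,0,0.008,0]],
  ],
)

```text
t: 8.75
tcp_pos: [0.484, 0.3118, 0.1635]
eef_rot: [-1.567, -0.117, 0.116]
wrist_force: [0.1, 0.5, -4.2]
finger_gap: 0.0231
```

Request:
servo_tool(
  plan=[
    [[0,0,0.008,0],[0,0,0.008,0],[0,0,0.006,0],[0,0,0.003,0],[0,0,0.0,0]],
  ],
)

```text
t: 9.25
tcp_pos: [0.4802, 0.336, 0.1632]
eef_rot: [-1.568, -0.116, 0.117]
wrist_force: [-0.1, -1.1, -3.7]
finger_gap: 0.0231
```

```bash
python3 w2.py w9; python3 chk.py 9
```

```text
[0.4802 0.336  0.1632] 0.011076610052859436
9.3 [0.4803 0.3356 0.1632] [-0.2657 -0.4889 -4.4136] [ 0.0148  0.1219 -0.0163] 0.02342944553222596
bin [-0.0602  0.0988]
```

View pics/w9.png

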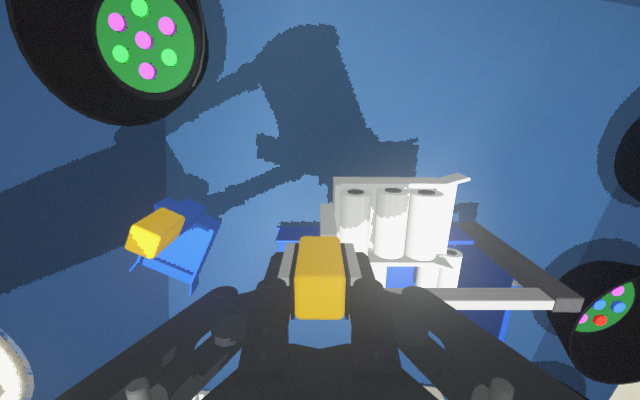

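View pics/c9.png

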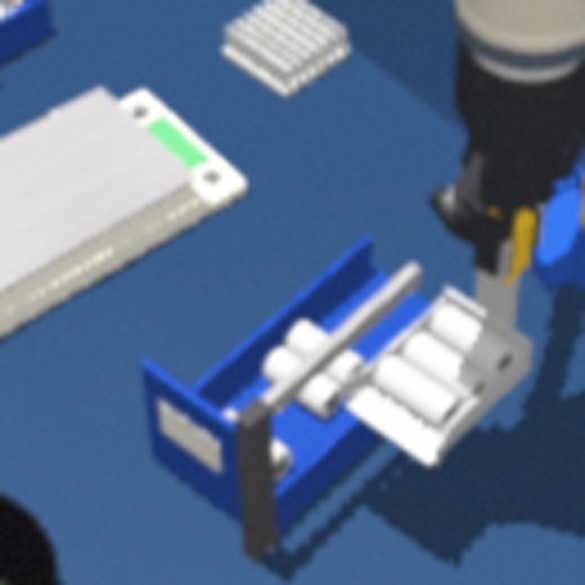

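Request:
servo_tool(
  plan=[
    [[0,-0.005,0,0],[0,-0.01,0,0],[0,-0.016,0,0],[0,-0.018,0,0],[0,-0.018,0,0]],
  ],
)

```text
t: 9.85
tcp_pos: [0.4806, 0.3356, 0.2329]
eef_rot: [-1.567, -0.117, 0.115]
wrist_force: [-0.0, 0.5, -4.9]
finger_gap: 0.0235
```

Request:
servo_tool(
  plan=[
    [[0,-0.012,0,0],[0,-0.006,0,0],[0,-0.002,0,0]],
  ],
)

```text
t: 10.15
tcp_pos: [0.4806, 0.3357, 0.2515]
eef_rot: [-1.567, -0.117, 0.115]
wrist_force: [-1.1, -0.2, -4.4]
finger_gap: 0.0231
```

```bash
python3 - <<'E'
from h import *
plan([.547,.001,.24],0,25)
E
```

```text
[[0.0007, 0.0005, -0.0136, 0.042], [0.0007, 0.0004, -0.0137, 0.042], [0.0008, 0.0005, -0.0136, 0.042], [0.0009, 0.0004, -0.0136, 0.042], [0.001, 0.0005, -0.0136, 0.042]]
[[0.001, 0.0005, -0.0136, 0.042], [0.0012, 0.0004, -0.0136, 0.042], [0.0012, 0.0005, -0.0136, 0.042], [0.0013, 0.0004, -0.0136, 0.042], [0.0014, 0.0005, -0.0136, 0.042]]
[[0.0014, 0.0005, -0.0136, 0.042], [0.0016, 0.0004, -0.0135, 0.042], [0.0016, 0.0005, -0.0136, 0.042], [0.0017, 0.0004, -0.0135, 0.042], [0.0017, 0.0005, -0.0136, 0.042]]
[[0.0019, 0.0005, -0.0135, 0.042], [0.0019, 0.0004, -0.0135, 0.042], [0.002, 0.0005, -0.0135, 0.042], [0.0021, 0.0004, -0.0135, 0.042], [0.0022, 0.0005, -0.0135, 0.042]]
[[0.0022, 0.0005, -0.0134, 0.042], [0.0024, 0.0004, -0.0135, 0.042], [0.0024, 0.0005, -0.0134, 0.042], [0.0025, 0.0004, -0.0134, 0.042], [0.0025, 0.0005, -0.0134, 0.042]]
```

Request:
servo_tool(
  plan=[
    [[0,0,-0.004,0.04],[0,0,-0.008,0.04],[0.001,0,-0.012,0.04],[0.001,0,-0.014,0.04],[0.001,0,-0.015,0.04]],
  ],
)

```text
t: 10.65
tcp_pos: [0.4906, 0.2819, 0.25]
eef_rot: [-1.569, -0.093, 0.094]
wrist_force: [0.4, -0.1, -4.1]
finger_gap: 0.0234
```

Request:
servo_tool(
  plan=[
    [[0.001,0,-0.015,0.04],[0.001,0,-0.015,0.04],[0.001,0,-0.015,0.04],[0.002,0,-0.015,0.04],[0.002,0,-0.015,0.04]],
  ],
)

```text
t: 11.15
tcp_pos: [0.5058, 0.2083, 0.2504]
eef_rot: [-1.57, -0.072, 0.072]
wrist_force: [-0.8, -0.9, -3.7]
finger_gap: 0.0233
```

Request:
servo_tool(
  plan=[
    [[0.002,0,-0.015,0.04],[0.002,0,-0.015,0.04],[0.002,0,-0.015,0.04],[0.002,0,-0.015,0.04],[0.002,0,-0.015,0.04]],
  ],
)

```text
t: 11.65
tcp_pos: [0.5217, 0.1345, 0.2503]
eef_rot: [-1.57, -0.05, 0.05]
wrist_force: [0.0, 0.5, -3.8]
finger_gap: 0.023
```

Request:
servo_tool(
  plan=[
    [[0.002,0,-0.015,0.04],[0.002,0,-0.015,0.04],[0.002,0,-0.015,0.04],[0.002,0,-0.014,0.04],[0.002,0,-0.012,0.04]],
  ],
)

```text
t: 12.15
tcp_pos: [0.5355, 0.064, 0.2503]
eef_rot: [-1.571, -0.028, 0.028]
wrist_force: [-0.5, -0.2, -4.2]
finger_gap: 0.0236
```

```bash
python3 - <<'E'
from rig import *
from h import *
s=state();print(s["tcp_pos"],s["wrist_force"])
plan([.547,.001,.25],0,5)
E
```

```text
[0.5355 0.064  0.2503] [-0.453  -0.2118 -4.2396]
[[0.0019, 0.0001, -0.0127, 0.05], [0.0019, 0.0, -0.0127, 0.05], [0.002, 0.0001, -0.0126, 0.05], [0.0022, 0.0, -0.0126, 0.05], [0.0022, 0.0001, -0.0127, 0.05]]
```

Request:
servo_tool(
  plan=[
    [[0.002,0,-0.0125,0.05],[0.002,0,-0.0125,0.05],[0.002,0,-0.0125,0.05],[0.002,0,-0.011,0.05],[0.002,0,-0.008,0.05]],
  ],
)

```text
t: 12.65
tcp_pos: [0.5468, 0.008, 0.2502]
eef_rot: [-1.571, -0.0, 0.0]
wrist_force: [0.4, -0.1, -3.9]
finger_gap: 0.023
```

Request:
servo_tool(
  plan=[
    [[0,0.006,-0.005,0],[0,0.012,-0.001,0],[0,0.016,0,0],[0,0.016,0,0],[0,0.012,0,0]],
  ],
)

```text
t: 13.15
tcp_pos: [0.5459, 0.0035, 0.1857]
eef_rot: [-1.57, 0.001, 0.003]
wrist_force: [0.3, -0.8, -4.2]
finger_gap: 0.0234
```

```bash
python3 w2.py w10; python3 chk.py 10; python3 - <<'E'
from h import *
p=np.load("pics/s10.npz")["p"];cv2.imwrite("pics/c10.png",cv2.resize(p[120:260,190:330],(560,560),interpolation=2)[:,:,::-1])
E
```

```text
[0.5459 0.0035 0.1857] 0.20742426868809105
13.2 [0.5453 0.0035 0.1837] [-0.4381 -0.1832 -6.7608] [0.0392 0.2111 0.0229] 0.023398719816135997
bin [-0.0439 -0.2393]
```

View pics/w10.png

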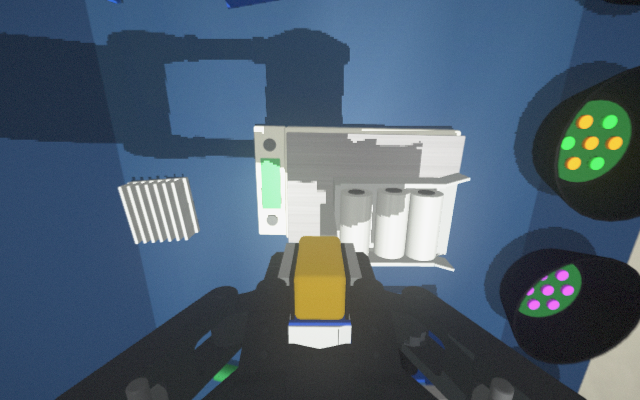

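View pics/c10.png

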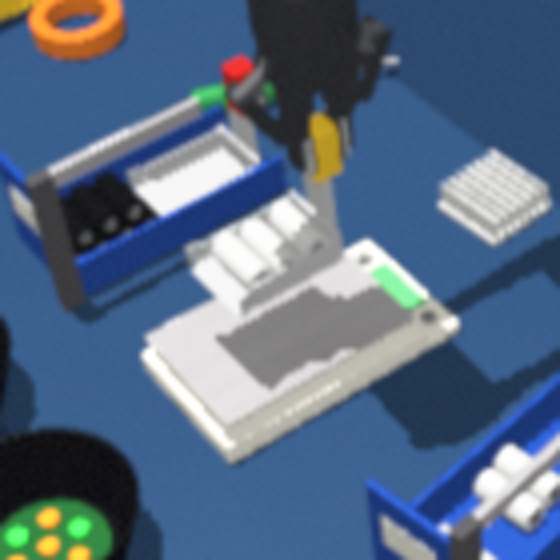

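```bash
python3 - <<'E'
from h import *
z=np.load("pics/w10.npz");p,d=z["p"],z["d"];c=dict(R=z["R"],t=z["t"],camera_matrix=z["K"])
W=cloud(d,c);H=W[...,2]
m=(d>0)&(H>.036)&(H<.046)&(W[...,0]>.45)&(W[...,0]<.75)&(abs(W[...,1])<.12);q=W[m]
print(m.sum(),q.min(0),q.max(0),np.median(q[:,2]))
for u in(300,350,400,440):
    col=[v for v in range(100,200) if m[v,u]];print(u,W[col[0],u],col[0])
for v in(140,150,160):
    r=np.where(m[v])[0];print(v,W[v,r[0]],W[v,r[-1]])
E
```

```text
9833 [ 0.5128 -0.058   0.0376] [0.6939 0.0634 0.0432] 0.04024334228864523
300 [0.5285 0.0624 0.0395] 133
350 [0.5784 0.0616 0.0395] 134
400 [0.628  0.0609 0.0412] 135
440 [0.6688 0.0608 0.0385] 135
140 [0.5153 0.0556 0.0398] [0.6933 0.0561 0.0411]
150 [0.515  0.0456 0.0396] [0.6936 0.0461 0.0398]
160 [0.5147 0.0355 0.04  ] [0.6938 0.0357 0.0386]
```

Request:
servo_tool(
  plan=[
    [[0.002,0.01,0,0],[0.002,0.015,0,0],[0.002,0.015,-0.001,0],[0.002,0.012,-0.001,0],[0,0.006,0,0]],
  ],
)

```text
t: 13.75
tcp_pos: [0.554, 0.001, 0.1277]
eef_rot: [-1.571, 0.002, 0.003]
wrist_force: [0.4, 0.7, -4.4]
finger_gap: 0.0232
```

Request:
servo_tool(
  plan=[
    [[0,0.004,0,0],[0,0.003,0,0],[0,0.002,0,0],[0,0.002,0,0],[0,0,0,0]],
  ],
)

```text
t: 14.25
tcp_pos: [0.5546, 0.0011, 0.1194]
eef_rot: [-1.571, -0.001, 0.001]
wrist_force: [-0.6, -0.5, -3.8]
finger_gap: 0.0228
```

Request:
servo_tool(
  plan=[
    [[0,0.002,0,0],[0,0.002,0,0],[0,0.002,0,0],[0,0.002,0,0],[0,0,0,0]],
  ],
)

```text
t: 14.75
tcp_pos: [0.5546, 0.0011, 0.1114]
eef_rot: [-1.571, -0.001, 0.001]
wrist_force: [-1.9, 0.5, -1.4]
finger_gap: 0.0232
```

Request:
servo_tool(
  plan=[
    [[0,0.002,0,0],[0,0.002,0,0],[0,0.002,0,0],[0,0,0,0],[0,0,0,0]],
  ],
)

```text
t: 15.25
tcp_pos: [0.5548, 0.0011, 0.1054]
eef_rot: [-1.571, -0.001, 0.0]
wrist_force: [-1.1, -0.4, -0.6]
finger_gap: 0.0233
```

Request:
servo_tool(
  plan=[
    [[0,0.001,0,0],[0,0.001,0,0],[0,0,0,0],[0,0,0,0],[0,0,0,0]],
  ],
)

```text
t: 15.75
tcp_pos: [0.5548, 0.0011, 0.1034]
eef_rot: [-1.571, -0.001, 0.001]
wrist_force: [-0.1, -0.7, -0.3]
finger_gap: 0.0234
```

```bash
python3 w2.py w11; python3 -c "
from rig import *
s=state();print(s['wrist_force'],s['ft_torque'])"
```

```text
[0.5548 0.0011 0.1034] 0.0013231911644057417
[ 1.15802775  0.11909789 -1.1133553 ] [ 0.03878152 -0.3227386  -0.01854969]
```

View pics/w11.png

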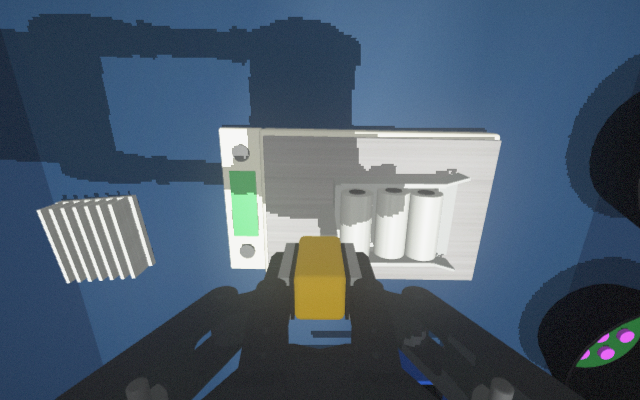

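Request:
servo_tool(
  plan=[
    [[0,0.001,0,0],[0,0,0,0],[0,0,0,0]],
  ],
)

```text
t: 16.1
tcp_pos: [0.5548, 0.0011, 0.1023]
eef_rot: [-1.571, -0.001, 0.001]
wrist_force: [0.6, -0.2, 0.4]
finger_gap: 0.0233
```

Request:
servo_tool(
  plan=[
    [[0,0,0,0],[0,0,0,0],[0,0,0,0],[0,0,0,0],[0,0,0,0]],
  ],
  gripper=0.75,
)

```text
t: 16.6
tcp_pos: [0.5545, 0.0011, 0.1022]
eef_rot: [-1.571, -0.001, 0.001]
wrist_force: [0.4, -0.0, -0.4]
finger_gap: 0.0639
```

```bash
python3 w2.py w12; python3 -c "
from rig import *
s=state();print(s['wrist_force'],s['ft_torque'])"
```

```text
[0.5545 0.0011 0.1022] 0.0020313180464707568
[0.1735146  0.12312745 0.15907702] [0.0080152  0.00302286 0.03456327]
```

View pics/w12.png

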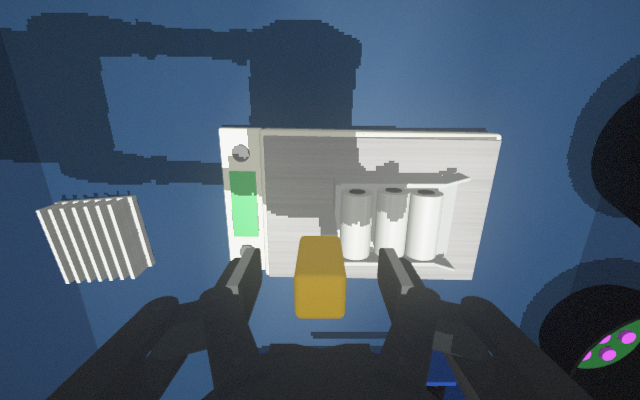

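Request:
servo_tool(
  plan=[
    [[0,-0.01,0,0],[0,-0.02,0,0],[0,-0.03,0,0],[0,-0.04,0,0],[0,-0.03,0,0]],
  ],
)

```text
t: 17.15
tcp_pos: [0.5548, 0.0011, 0.2357]
eef_rot: [-1.571, -0.003, -0.001]
wrist_force: [0.1, -0.2, 0.4]
finger_gap: 0.0641
```

Request:
servo_tool(
  plan=[
    [[-0.03,-0.02,0,0],[-0.04,0,0,0],[-0.04,0,0,0],[-0.03,0,0,0],[-0.01,0,0,0]],
  ],
)

```text
t: 17.65
tcp_pos: [0.4029, 0.001, 0.2541]
eef_rot: [-1.571, -0.003, -0.002]
wrist_force: [0.2, -0.6, 0.9]
finger_gap: 0.0643
```

Request:
servo_tool(
  plan=[
    [[0,0,0,0],[0,0,0,0],[0,0,0,0],[0,0,0,0],[0,0,0,0]],
  ],
)

```text
t: 18.15
tcp_pos: [0.405, 0.0009, 0.2518]
eef_rot: [-1.571, -0.0, 0.002]
wrist_force: [-0.3, -0.2, 0.3]
finger_gap: 0.064
```

```bash
python3 w2.py w13; python3 chk.py 13; python3 - <<'E'
from h import *
p=np.load("pics/s13.npz")["p"];cv2.imwrite("pics/c13.png",cv2.resize(p[110:290,180:380],(800,600),interpolation=2)[:,:,::-1])
z=np.load("pics/w13.npz");d=z["d"];c=dict(R=z["R"],t=z["t"],camera_matrix=z["K"])
W=cloud(d,c);H=W[...,2]
m=(d>0)&(H>.02)&(H<.036)&(W[...,0]>.53)&(W[...,0]<.68)&(W[...,1]<.058)&(W[...,1]>.04)
print("pan z",np.median(H[m]),m.sum())
E
```

```text
[0.405  0.0009 0.2518] 0.007773340034368504
18.2 [0.4049 0.0009 0.2519] [-0.8259 -0.8871 -0.1613] [ 0.051   0.0152 -0.0257] 0.06406928177620831
bin [-0.1832 -0.2215]
pan z 0.028582359802864644 1655
```

View pics/w13.png

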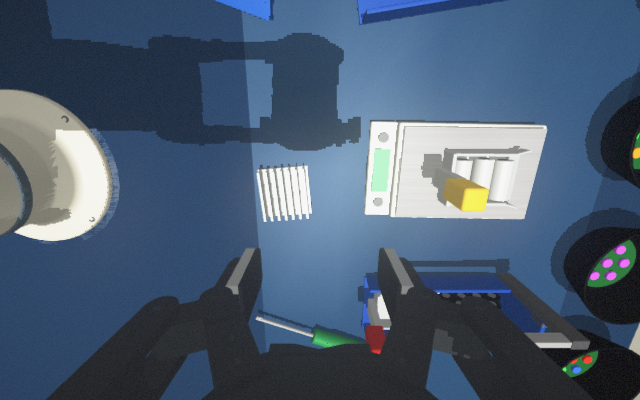

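View pics/c13.png

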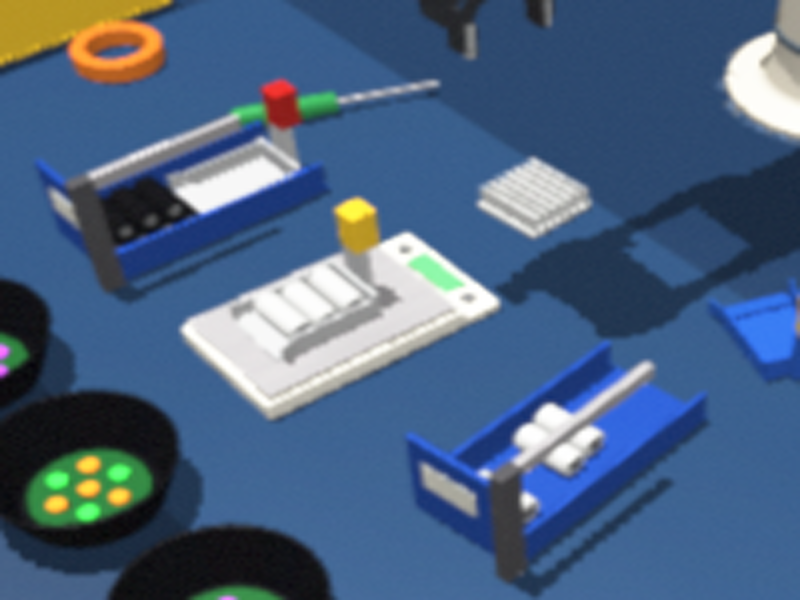

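```bash
python3 -c "
from rig import *
print(sign_off())"
```

```text
the job is handed in; nothing more can be done
None
```

The yellow-handled scoop is standing upright on the scale pan with exactly three spacers in it. I handed the job in at about 18 s of the 51 s allowed.

1. **Filling:** I pushed the scoop until its tip was an estimated 6–7 mm from the back wall. The force stayed near 14 N.
2. **Striking off:** After drawing it back and lifting it level, I dragged it left under the strike bar with its underside about 34 mm below the bar. That knocked off the two heaped spacers, and they fell back into the bin.
3. **Placing:** I carried it over the bar, set it down near the middle of the pan, let go and backed the arm away.

**Last checks:**
- The pictures show the three spacers in the scoop and the robot clear of everything.
- The pan had sunk about 11.7 mm by the wrist camera's depth readings, which matches the scoop plus three spacers.
- The other four spacers are in the bin.
- The red-handled scoop and the blue look-alike are where they were. The pink one was outside the last pictures, but the arm never went near it.
- No check failed. My first pan position from the top camera put its centre about 7 mm nearer the robot than the closer wrist view did, so I corrected for that before setting the scoop down.

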